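Re-aim a clamped mirror at the sensor head

TASK

Back the red screw clamp off by about an eighth to a quarter of a turn anticlockwise, no more, so that the turntable with the mirror comes free. Turn the mirror flat in its seat until its glass squarely faces the black sensor head (not the little fibre port with the red cap), then screw the clamp fully tight again and let go.

Things in the scene. Friction and masses are not known exactly. Their poses are not given: they have to be found in the camera images.
- clamp_knob (a joint): Turn of the clamp's red wing knob, rad: 0 = fully tight (hard stop), grows anticlockwise seen from above as it is loosened. The strap under it rises 2.5 mm per rad: turntable gripped below about 0.4, free above 0.5. Turns with about 0.15 N m (a little more when tight), stays where left, keeps its height. Starts at 0 to 0.08.
- knob_grip (a point): On the vertical axis of the red wing knob, 60 mm above the table, 100 mm from the turntable's axis. The knob is an upright bar 46 mm long along this frame's x, 13 mm wide along y, from 16 mm below this point to 12 mm above it, on a 28 mm round flange; the frame turns with the knob. The top of the 24 mm wide steel strap that runs to the turntable is 24 mm under this point.
- mirror_centre (a point): Centre of the black square mirror mount, on the turntable's vertical axis, 62 mm above the table; x points out of the glass, z up. Mount 36 mm wide (y), 36 mm high, from 12 mm before to 7 mm behind this point, adjuster screws behind to 24 mm; fixed on a loose 90 mm turntable (0.5 kg, top at 26 mm) guided by four pins. Grasp across its width and turn, do not lift; loosened, it stays where left.
- sensor_front (a point): Centre of the front of the sensor head: black box with a round grey window, 46 mm square, 22 deep, with a cable stub on top, upright on a fixed steel post with a square black foot, 62 mm above the table, 200 to 260 mm from the mirror. An equal stand on the other side carries a small fibre port with a red cap: not the target.
Not all that is in view belongs to the job. Leave any yellow look-alike of the part that bears clamp_knob alone.

How it is judged:
By the outcome, as a careful person would: the job done as asked, in the order asked, and still so for the second after the job is handed in, with the robot touching nothing.
It also fails if it takes over 64 s, if anything falls off the work surface, if the arm or the gripper's body presses on something with over 40 N, if the wrist force passes 120 N, or if a joint passes its speed limit or range.

ROBOT

A 7-joint arm with a two-finger parallel gripper is mounted at the origin on a cart in front of the work surface, level with it; the furniture and walls round the work are solid. World frame = base frame: x ahead of the robot, y to its left, z up, the work surface at z = 0. Lengths are in m, angles in rad, forces in N, time in s.
With the tool pointing down it reaches from about 0.425 to 0.825 m from the base axis. Payload 3.6 kg.
Tool frame: the origin (TCP) lies where the fingers leave the gripper's body, on its centre line; the fingertips stand 73 mm ahead of it and the grasp point (between the pads) lies 54 mm ahead of it; x points along the fingers, y is the direction in which the jaws open and shut, and the axes are right-handed (so a half turn about x gives the same grasp; the last joint's range is limited). The gripper opens to 85 mm and grips with 20 to 120 N. Pads are 22 mm wide; open, the fingers measure 114 mm over their backs; the gripper's body (76 mm by 85 mm) begins 54 mm behind the grasp point. The pads swing forward as they close: fully open they stand 13 mm farther back than shut.
Start: joints at [1.3, 0.615, -0.013, 1.423, 0.008, 1.103, -0.04], TCP at [0.158, -0.631, 0.304] pointing down, gripper open.
Joint ranges: [-3.12, 3.12], [-0.3, 2.06], [-1.34, 1.32], [0.26, 2.42], [-1.36, 4.5], [0.01, 1.98], [-2.84, 2.84]. Speed limits (rad/s): [2.79, 2.79, 3.14, 3.14, 3.14, 3.14, 3.14].

INTERFACE

Orientations are given as a unit quaternion [x, y, z, w].
In Python, from station import arm, snapshot, camera_info, ticket gives the robot as it stands. Calls block until the motion is done:
- arm.movep(position, orientation): joint-space move of the TCP to a pose.
- arm.line_to(position, velocity=0.15, ori=None): straight line of the TCP; ori=None keeps the orientation; velocity is the mean speed in m/s.
- arm.move_j(angles): joint-space move.
- arm.move_gripper(opening, effort=None): opening from 0.0 (shut) to 1.0 (fully open); effort is the grip in N (None keeps the last); returns when the fingers have stopped.
- arm.pause(seconds).
- arm.ik(position, orientation): joint angles nearest the present ones, or None.
- snapshot(name): name is "side" or "top"; returns the picture (384x512x3 uint8, blue, green, red); there is no depth.
- camera_info(name): a dict with "fx", "fy", "cx", "cy" (pixels), "R" (3x3) and "t" (3): a world point X has camera coordinates R X + t. Camera axes: x right, y down, z forward; pixel columns grow to the right and rows downward; lengths in m; the calibration is good to about 2 mm. A picture is of the moment at which its call begins. camera_info takes no time and is no camera call.
A pose or a line that the arm cannot do raises arm.MotionError and nothing moves.
- ticket.finish_job(): hands the job in, once; it reports no verdict.
Readings, each from a call of its own:
- arm.read_time(): time.
- arm.read_joint_positions(): joint angles.
- arm.read_dq(): joint speeds.
- arm.read_effort(): joint torques, N m.
- arm.read_tool_pos(): TCP position.
- arm.read_eef_rot(): TCP orientation.
- arm.read_ft_force(): force on the tool from outside, world axes, zero at the start.
- arm.read_wrist_torque(): the same for the moment, N m.
- arm.read_opening(): opening from 0.0 (shut) to 1.0 (fully open).
Only numpy, scipy, OpenCV 4.12 (cv2) and the standard library are available. Lean on these libraries where they do the work, as an engineer would, in place of code of your own. Each camera call takes 0.05 s, during which the arm holds its last target.

## Working session

There is one attempt and no reset: what is moved stays moved. The work goes in short steps, each a Python script; the robot and the scene stay as the last script left them, time stands still between calls to the robot, and variables do not carry over. Pictures are saved under pics/ and viewed, and the job is handed in when it is done.

```bash
mkdir -p pics; ls
python3 - <<'E'
from station import arm,snapshot,camera_info
import cv2
for n in("side","top"):
    i=snapshot(n); cv2.imwrite(f"pics/{n}0.png",i); c=camera_info(n); print(n,c)
print(arm.read_time(),arm.read_tool_pos(),arm.read_eef_rot(),arm.read_opening())
E
```

```text
pics
side {'fx': 405.42911280871334, 'fy': 405.42911280871334, 'cx': 258.7765479706877, 'cy': 188.44102219864257, 'R': array([[-0.56766355,  0.82321684,  0.00849249],
       [ 0.71170728,  0.49590299, -0.49754696],
       [-0.41380049, -0.27639511, -0.86739547]]), 't': array([ 0.23901964, -0.4779099 ,  1.22436272])}
top {'fx': 358.52982260169557, 'fy': 358.52982260169557, 'cx': 254.63021327484768, 'cy': 189.24174757519873, 'R': array([[-0.00964609, -0.99965396, -0.0244728 ],
       [-0.99468937,  0.01210039, -0.10220878],
       [ 0.10246954,  0.02335692, -0.99446189]]), 't': array([0.16158073, 0.62137059, 0.85528116])}
0.1 [ 0.15740906 -0.63010713  0.30282676] [-0.70170573 -0.0871758   0.70192337 -0.08551625] 0.9976250961420011
```

View pics/side0.png

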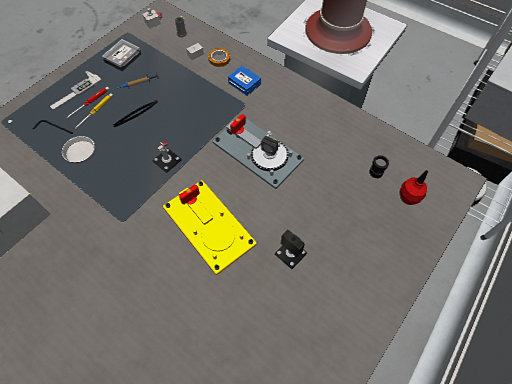

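View pics/top0.png

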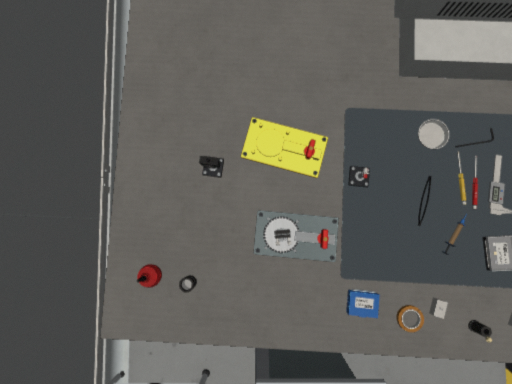

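The grey plate holds the real clamp: its red knob is at about top (323,239) and side (237,124). The yellow look-alike has a red knob at top (310,149) and is not to be touched. The sensor candidate is at top (210,163) and side (291,242). The red-capped port is at top (360,176). I'll confirm these in enlarged crops.

Run:
```python
import cv2,numpy as np
t=cv2.imread("pics/top0.png");s=cv2.imread("pics/side0.png")
a=cv2.resize(t[140:270,190:380],None,fx=4,fy=4,interpolation=cv2.INTER_CUBIC)
b=cv2.resize(s[105:275,150:320],None,fx=3.5,fy=3.5,interpolation=cv2.INTER_CUBIC)
cv2.imwrite("pics/tc.png",a);cv2.imwrite("pics/sc.png",b)
```

```text
(no output)
```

View pics/tc.png

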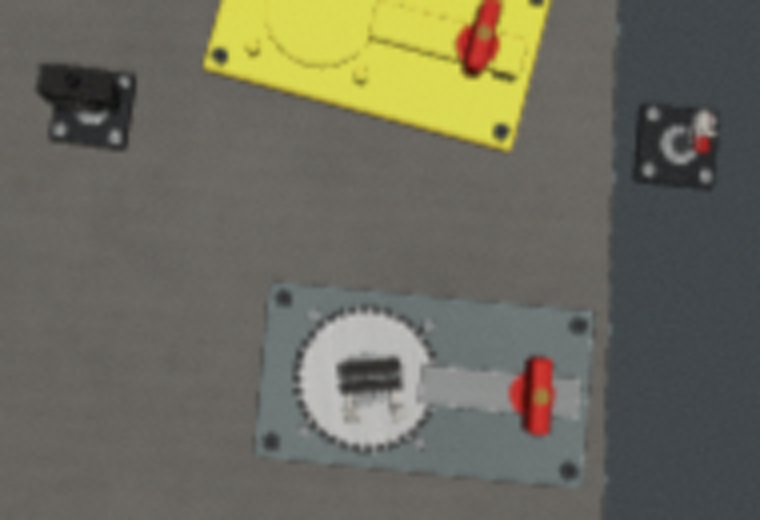

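View pics/sc.png

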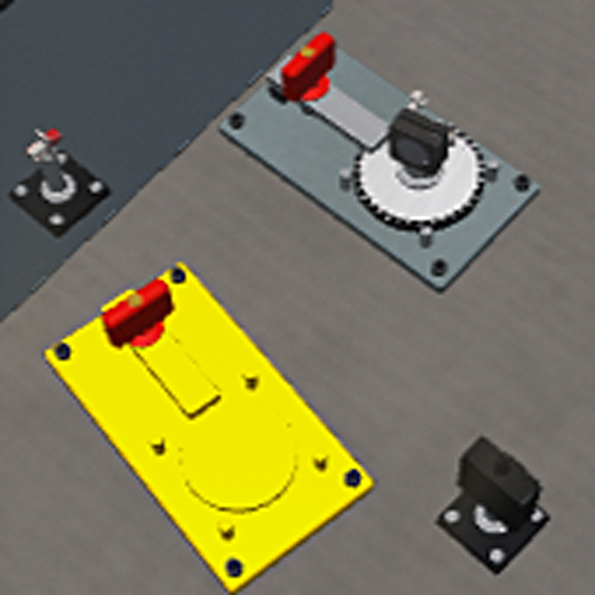

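```bash
cat > h.py <<'E'
import numpy as np,cv2
from station import arm,snapshot,camera_info,ticket
C={n:camera_info(n) for n in("side","top")}
def ray(n,u,v):
    c=C[n];d=c["R"].T@np.array([(u-c["cx"])/c["fx"],(v-c["cy"])/c["fy"],1]);return -c["R"].T@c["t"],d
def onz(n,u,v,z):
    o,d=ray(n,u,v);return o+d*(z-o[2])/d[2]
def proj(n,X):
    c=C[n];p=c["R"]@np.asarray(X)+c["t"];return c["fx"]*p[0]/p[2]+c["cx"],c["fy"]*p[1]/p[2]+c["cy"]
def big(n,img,x0,y0,x1,y1,f,name):
    cv2.imwrite(name,cv2.resize(img[y0:y1,x0:x1],None,fx=f,fy=f,interpolation=cv2.INTER_CUBIC))
E
python3 - <<'E'
from h import *
t=cv2.imread("pics/top0.png");s=cv2.imread("pics/side0.png")
for n,im,box in(("top",t,(255,205,345,265)),("side",s,(210,108,310,190))):
    x0,y0,x1,y1=box;c=im[y0:y1,x0:x1].astype(int)
    b,g,r=c[...,0],c[...,1],c[...,2]
    red=((r>110)&(g<70)&(b<70)).astype(np.uint8)
    k,lab,st,ce=cv2.connectedComponentsWithStats(red)
    for i in range(1,k):
        if st[i,4]>10:
            pts=np.argwhere(lab==i)[:,::-1]+[x0,y0]
            print(n,"red",st[i],ce[i]+[x0,y0],cv2.minAreaRect(pts.astype(np.float32)))
            if n=="top": P=[onz(n,*p,.072)[:2] for p in pts];P=np.array(P);print(P.mean(0),cv2.minAreaRect(P.astype(np.float32)))
    w=((c.min(2)>165)).astype(np.uint8)
    k,lab,st,ce=cv2.connectedComponentsWithStats(w)
    for i in range(1,k):
        if st[i,4]>100:
            pts=np.argwhere(lab==i)[:,::-1]+[x0,y0]
            h=cv2.convexHull(pts.astype(np.float32))
            P=np.array([onz(n,*p,.026)[:2] for p in h[:,0]],np.float32)
            print(n,"disk",st[i],cv2.minEnclosingCircle(P),cv2.fitEllipse(P))
    # plate bolts
K=np.array([325.3,239.0]);print("dot",onz("top",*K,.072))
# sensor black
for n,im,box in(("top",t,(195,150,230,182)),("side",s,(272,225,312,272))):
    x0,y0,x1,y1=box;c=im[y0:y1,x0:x1];big(n,im,x0,y0,x1,y1,14 if n=="top" else 12,f"pics/sens_{n}.png")
E
```

```text
top red [68 24  5 10 40] [324.925 233.125] ((325.0, 233.5), (9.0, 4.0), 90.0)
[ 0.51429157 -0.00908734] ((0.5133845806121826, -0.00923884566873312), (0.009293628856539726, 0.020931920036673546), 88.33504486083984)
top red [63 29  3  9 22] [319.18181818 238.18181818] ((319.0, 238.0), (8.0, 2.0), 90.0)
[0.50271985 0.00457918] ((0.5031726360321045, 0.00498988339677453), (0.0046427990309894085, 0.018527140840888023), 88.38363647460938)
top red [67 35  6  9 42] [324.42857143 244.19047619] ((324.5, 244.0), (8.0, 5.0), 90.0)
[ 0.48876548 -0.00718239] ((0.48923179507255554, -0.0073670013807713985), (0.011585218831896782, 0.018601946532726288), 88.35122680664062)
top disk [ 10  14  32  32 552] ((0.5114811062812805, 0.09106653183698654), 0.03973124548792839) ((0.5113018751144409, 0.09105727076530457), (0.07808292657136917, 0.07864043861627579), 84.97835540771484)
side red [21  6 15 13 65] [237.83076923 120.13846154] ((237.75001525878906, 120.25), (4.242640495300293, 16.263456344604492), 45.0)
side red [26 18  8  8 34] [240.02941176 130.14705882] ((240.00003051757812, 130.50001525878906), (3.5355336666107178, 9.192388534545898), 45.0)
side disk [ 43  36  35  24 460] ((0.507140040397644, 0.09056175500154495), 0.042480986565351486) ((0.5100008845329285, 0.09414155781269073), (0.070683054625988, 0.085421122610569), 48.47340393066406)
dot [ 0.50070305 -0.00955462  0.072     ]
```

View pics/sens_top.png

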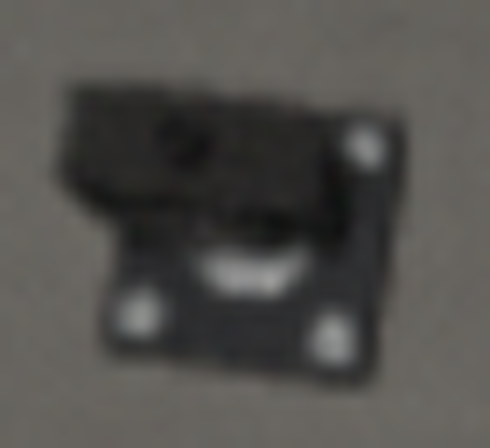

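View pics/sens_side.png

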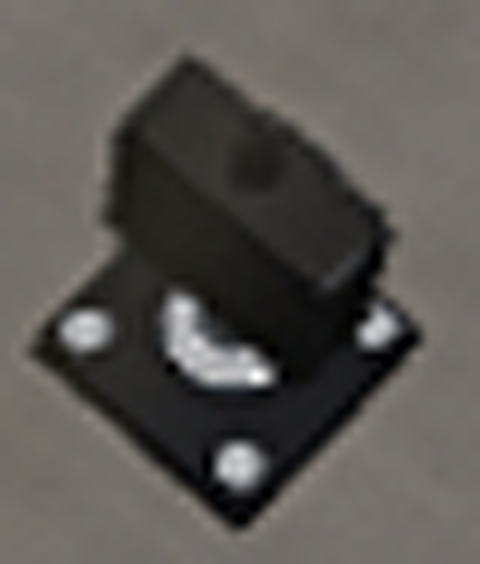

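Run:
```python
from h import *
f=lambda p,s,o:(p[0]/s-.5+o[0],p[1]/s-.5+o[1])
print("top")
for p in[(72,90),(338,108),(325,222),(72,182)]: print(p,onz("top",*f(p,14,(195,150)),.085)[:2])
print("cable",onz("top",*f((185,140),14,(195,150)),.090)[:2])
S=[onz("side",*f(p,12,(272,225)),.085)[:2] for p in[(188,58),(385,228),(325,292),(128,130)]]
print("side",*S,np.mean(S,0))
print("foot", onz("top",*f((252,231),14,(195,150)),.006)[:2], onz("side",*f((231,328),12,(272,225)),.006)[:2])
# mirror mount, turntable zoom
t=cv2.imread("pics/top0.png");s=cv2.imread("pics/side0.png")
big("top",t,262,215,340,257,10,"pics/mt.png");big("side",s,222,108,312,180,8,"pics/ms.png")
```

```text
top
(72, 90) [0.69870046 0.28306273]
(338, 108) [0.69496193 0.23794907]
(325, 222) [0.67550687 0.24013251]
(72, 182) [0.68293449 0.28296666]
cable [0.68890427 0.26307259]
side [0.6755414  0.24299071] [0.68262726 0.28545127] [0.69757038 0.28326611] [0.69200259 0.24184295] [0.68693541 0.26338776]
foot [0.68762369 0.26369715] [0.68235389 0.26290197]
```

View pics/mt.png

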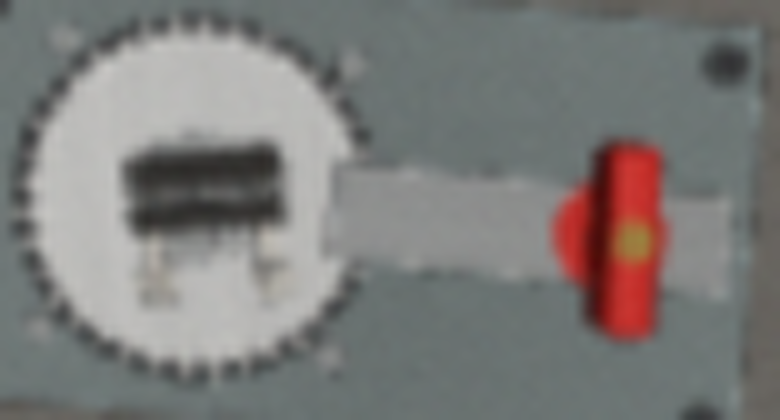

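View pics/ms.png

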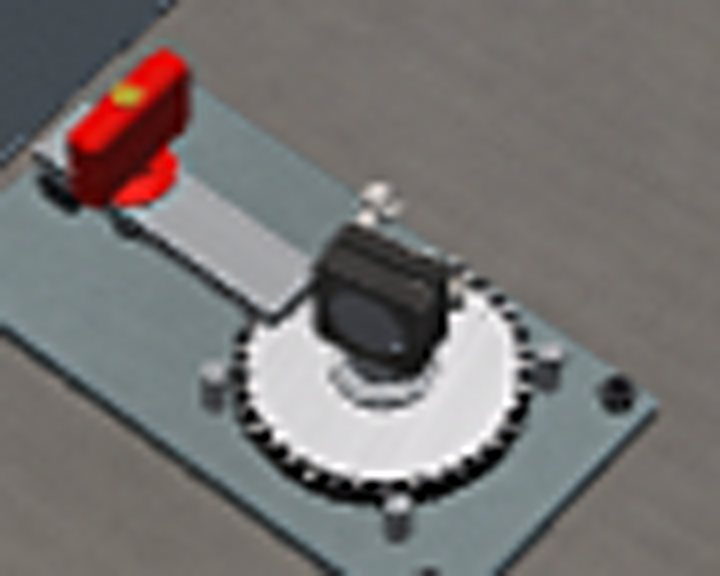

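Run:
```python
from h import *
t=np.mean([snapshot("top").astype(float) for _ in range(4)],0);s=np.mean([snapshot("side").astype(float) for _ in range(4)],0)
e=lambda c:np.clip(c*3.2-40,0,255).astype(np.uint8)
a=cv2.resize(e(t[148:184,194:232]),(380,360),interpolation=cv2.INTER_CUBIC);b=cv2.resize(e(s[228:268,274:310]),(324,360),interpolation=cv2.INTER_CUBIC)
cv2.imwrite("pics/enh.png",np.hstack([a,b]))
print(arm.read_joint_positions(),arm.read_time())
f=lambda p:(p[0]/10-.5+262,p[1]/10-.5+215)
K=onz("top",*f((633,242)),.072)[:2];A=onz("top",*f((193,196)),.026)[:2];print("K",K,"A",A,np.hypot(*(K-A)))
for a,b,z in[((660,155),(657,330),.072),((605,150),(600,325),.072),((127,157),(280,148),.08),((133,232),(282,215),.08)]:
    d=onz("top",*f(a),z)-onz("top",*f(b),z);print(np.degrees(np.arctan2(d[1],d[0])))
```

```text
[ 1.29949161  0.61492875 -0.01264267  1.42346134  0.00805031  1.10336869
 -0.04039708] 0.5
K [ 0.50140545 -0.00841615] A [0.51193304 0.09151161] 0.10048078024280595
-2.720801967178892
-3.2870289597932087
92.81028619060167
95.94807444206138
```

View pics/enh.png

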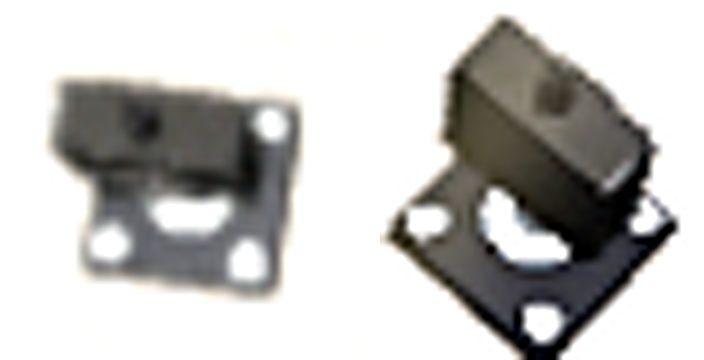

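```bash
cat >> h.py <<'E'
from scipy.spatial.transform import Rotation as Ro
K=np.array([.5012,-.0085]);A=np.array([.5117,.0913])
def q(deg):
    a=np.radians(deg);x=np.array([0,0,-1.]);y=np.array([np.cos(a),np.sin(a),0])
    return Ro.from_matrix(np.c_[x,y,np.cross(x,y)]).as_quat()
def yaw():
    y=Ro.from_quat(arm.read_eef_rot()).as_matrix()[:,1];return np.degrees(np.arctan2(y[1],y[0]))
E
python3 - <<'E'
from h import *
for base in(0,180):
  for nm,P,a in(("k",K,87),("k",K,152),("k",K,80),("m",A,94),("m",A,136)):
    for z in(.12,.2):
        j=arm.ik([*P,z],q(a+base));print(base,nm,a,z,None if j is None else np.round(j,2))
E
```

```text
0 k 87 0.12 [ 0.38  0.75 -0.63  2.02  0.75  0.62  0.76]
0 k 87 0.2 [ 0.45  0.63 -0.74  1.95  0.59  0.78  0.9 ]
0 k 152 0.12 [ 0.64  0.98 -1.15  2.01  1.13  1.    1.55]
0 k 152 0.2 [ 0.66  0.81 -1.15  1.95  0.89  1.01  1.74]
0 k 80 0.12 [ 0.36  0.74 -0.6   2.02  0.73  0.61  0.66]
0 k 80 0.2 [ 0.44  0.62 -0.71  1.95  0.57  0.78  0.79]
0 m 94 0.12 [ 0.07  0.72 -0.44  1.97  0.55  0.57  0.89]
0 m 94 0.2 [ 0.24  0.65 -0.71  1.91  0.58  0.8   0.85]
0 m 136 0.12 [ 0.44  1.   -1.15  1.96  1.12  1.02  1.11]
0 m 136 0.2 [ 0.45  0.83 -1.15  1.9   0.89  1.04  1.28]
180 k 87 0.12 [-0.05  0.66  0.03  2.03 -0.05  0.45 -1.6 ]
180 k 87 0.2 [ 0.03  0.53 -0.08  1.97  0.07  0.65 -1.72]
180 k 152 0.12 [ 0.09  0.67 -0.18  2.02  0.25  0.47 -0.76]
180 k 152 0.2 [ 0.19  0.55 -0.32  1.96  0.26  0.67 -0.78]
180 k 80 0.12 [-0.06  0.67  0.06  2.03 -0.08  0.45 -1.69]
180 k 80 0.2 [ 0.01  0.53 -0.05  1.97  0.04  0.65 -1.82]
180 m 94 0.12 [-0.2   0.68 -0.03  1.98  0.04  0.48 -1.75]
180 m 94 0.2 [-0.1   0.56 -0.17  1.92  0.14  0.68 -1.86]
180 m 136 0.12 [-0.1   0.69 -0.18  1.97  0.24  0.5  -1.22]
180 m 136 0.2 [ 0.05  0.58 -0.41  1.91  0.34  0.72 -1.32]
```

Run:
```python
from h import *
arm.move_gripper(.5,50)
arm.movep([*K,.22],q(267)); print(arm.read_time(),arm.read_tool_pos(),yaw(),arm.read_ft_force())
arm.line_to([*K,.135],.12)
cv2.imwrite("pics/t1.png",np.vstack([cv2.resize(snapshot("top")[190:280,250:370],None,fx=4,fy=4),cv2.resize(snapshot("side")[90:150,190:310],None,fx=4,fy=4)]))
print(arm.read_time(),arm.read_tool_pos(),arm.read_ft_force())
```

```text
3.525 [ 0.50141568 -0.00953216  0.2200755 ] -93.10635169146474 [ 0.11519094  0.37991446 -1.32385457]
4.4833 [ 0.50175473 -0.00852566  0.1357935 ] [-0.02302413 -0.31764646 -1.13119073]
```

View pics/t1.png

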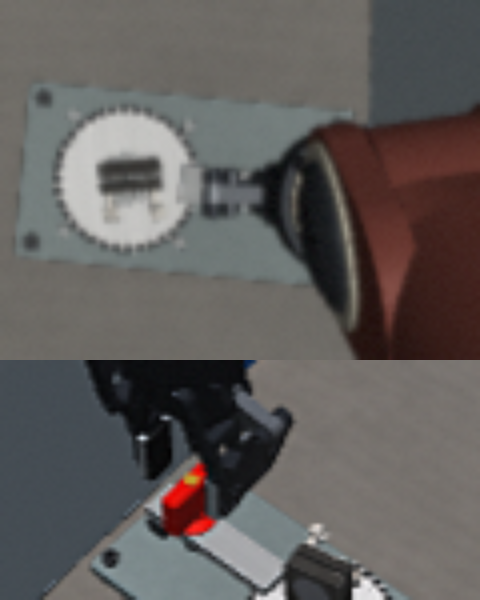

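The fingers straddle the red bar: in the lower crop there is one on each side of it at (190,490). I'll lower, close and check the forces.

Run:
```python
from h import *
arm.line_to([*K,.119],.06); print(arm.read_ft_force())
arm.move_gripper(0,60); print(arm.read_time(),arm.read_opening()*85,arm.read_tool_pos(),yaw(),arm.read_ft_force(),arm.read_wrist_torque())
cv2.imwrite("pics/s2.png",cv2.resize(snapshot("side")[80:170,190:310],None,fx=5,fy=5))
```

```text
[-1.09591745 -0.63555433 -0.23568524]
5.275 11.828739640911088 [ 0.50132438 -0.00851335  0.11929154] -92.96855225612394 [-0.56734719  0.25180942  1.16957054] [-0.07242936  0.08032238  0.0987577 ]
```

View pics/s2.png

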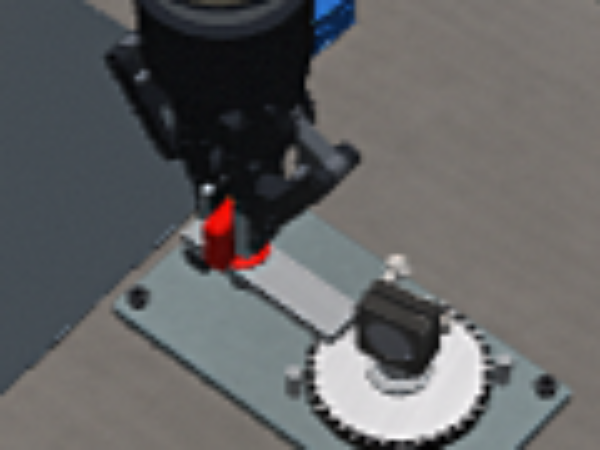

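Run:
```python
from h import *
y0=267
for a in range(9,64,9):
    arm.movep([*K,.119],q(y0+a))
    print(arm.read_time(),round(yaw(),1),np.round(arm.read_tool_pos(),4),np.round(arm.read_ft_force(),1),np.round(arm.read_wrist_torque(),2),round(arm.read_opening()*85,1))
arm.pause(.3);print(yaw())
cv2.imwrite("pics/s3.png",cv2.resize(snapshot("side")[80:170,190:310],None,fx=5,fy=5))
```

```text
5.575 -84.2 [ 0.5013 -0.0083  0.1193] [-2.   1.3  3.5] [0.09 0.15 0.19] 12.1
5.825 -75.3 [ 0.5013 -0.008   0.1193] [-0.9  1.6  5.6] [0.35 0.27 0.11] 11.9
6.075 -66.2 [ 0.5012 -0.0077  0.1193] [-1.3  2.2  4.8] [0.49 0.32 0.18] 12.1
6.325 -57.2 [ 0.501  -0.0074  0.1193] [-1.4  1.8  5. ] [0.49 0.36 0.14] 11.9
6.575 -48.2 [ 0.5009 -0.0072  0.1193] [-1.8  3.   5.8] [0.61 0.45 0.12] 11.9
6.825 -39.2 [ 0.5007 -0.007   0.1192] [-2.   3.1  6.4] [0.76 0.54 0.1 ] 11.6
7.075 -30.2 [ 0.5004 -0.0068  0.1193] [-3.   3.2  7.1] [0.79 0.58 0.12] 11.6
-30.190796704643102
```

View pics/s3.png

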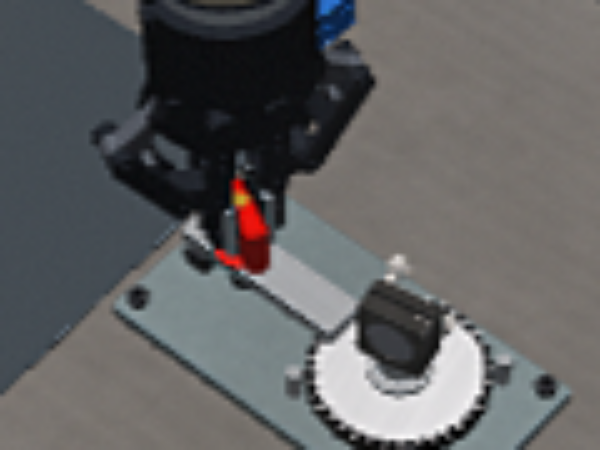

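Run:
```python
from h import *
arm.move_gripper(.5); arm.line_to([*arm.read_tool_pos()[:2],.21],.15)
arm.move_gripper(.68,30)
arm.movep([*A,.21],q(275)); arm.line_to([*A,.150],.12)
print(arm.read_time(),arm.read_tool_pos(),yaw(),arm.read_ft_force())
t=snapshot("top");s=snapshot("side")
cv2.imwrite("pics/t4.png",np.hstack([cv2.resize(t[190:280,250:350],None,fx=4,fy=4),cv2.resize(s[80:170,210:310],None,fx=4,fy=4)]))
```

```text
10.425 [0.51207575 0.09099264 0.1502492 ] -85.03254433296082 [-0.39338507 -0.44603528 -0.09581693]
```

View pics/t4.png

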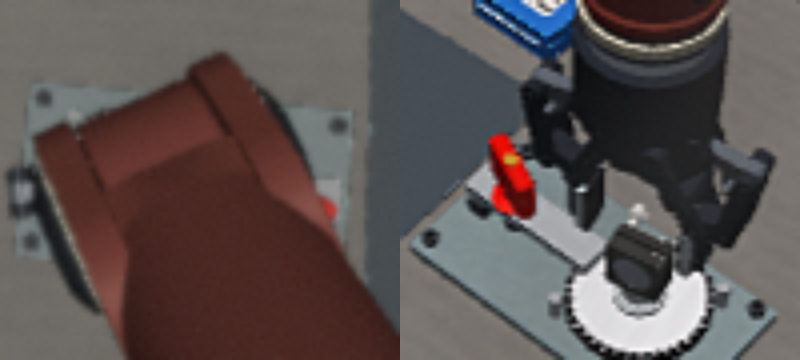

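The knob has turned and stays there, and the fingers straddle the mount at (640,260) in the right crop. Next I'll lower, grip gently and turn from 275° to the target, where the mirror normal equals jaw yaw minus 270°.

Run:
```python
from h import *
arm.line_to([*A,.119],.08); print(arm.read_ft_force())
arm.move_gripper(0,30); print(arm.read_opening()*85,yaw(),arm.read_ft_force(),arm.read_wrist_torque())
for a in (281,288,295,302,309,316.3):
    arm.movep([*A,.119],q(a))
    print(arm.read_time(),round(yaw(),1),np.round(arm.read_tool_pos(),4),np.round(arm.read_ft_force(),1),np.round(arm.read_wrist_torque(),2),round(arm.read_opening()*85,1))
arm.pause(.3);print(yaw())
cv2.imwrite("pics/s5.png",cv2.resize(snapshot("side")[80:170,210:310],None,fx=5,fy=5))
```

```text
[ 0.39381028  0.26719023 -0.46638215]
35.34227082757777 -85.00798036501818 [-0.62909572 -1.25108867  2.52538967] [0.03089172 0.02225358 0.01538421]
11.625 -79.1 [0.5122 0.0916 0.1196] [ 0.2 -0.2  4.6] [0.01 0.07 0.13] 35.3
11.875 -72.1 [0.5122 0.0917 0.1196] [ 0.8 -0.7  4.6] [ 0.13 -0.01  0.12] 35.7
12.125 -65.1 [0.5121 0.0917 0.1196] [-0.6  0.3  5.8] [0.15 0.11 0.11] 35.6
12.375 -58.1 [0.5121 0.0918 0.1196] [-0.5 -0.1  5.5] [0.17 0.09 0.12] 35.2
12.625 -51.0 [0.512  0.0918 0.1196] [-0.9  1.2  5.1] [0.2  0.16 0.17] 35.4
12.875 -43.7 [0.512  0.0919 0.1196] [0.3 0.6 4.6] [0.14 0.15 0.12] 35.2
-43.76510251513812
```

View pics/s5.png

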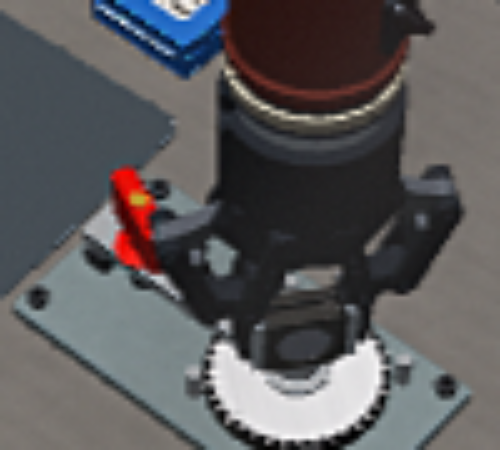

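Run:
```python
from h import *
arm.move_gripper(.68); arm.line_to([*arm.read_tool_pos()[:2],.21],.15)
arm.movep([.42,-.2,.25],q(300))
print(arm.read_time())
t=np.mean([snapshot("top").astype(float) for _ in range(4)],0).astype(np.uint8);s=np.mean([snapshot("side").astype(float) for _ in range(4)],0).astype(np.uint8)
cv2.imwrite("pics/t6r.png",t);cv2.imwrite("pics/s6r.png",s)
big("top",t,262,215,340,257,10,"pics/mt6.png");big("side",s,222,108,312,180,8,"pics/ms6.png")
```

```text
15.5083
```

View pics/mt6.png

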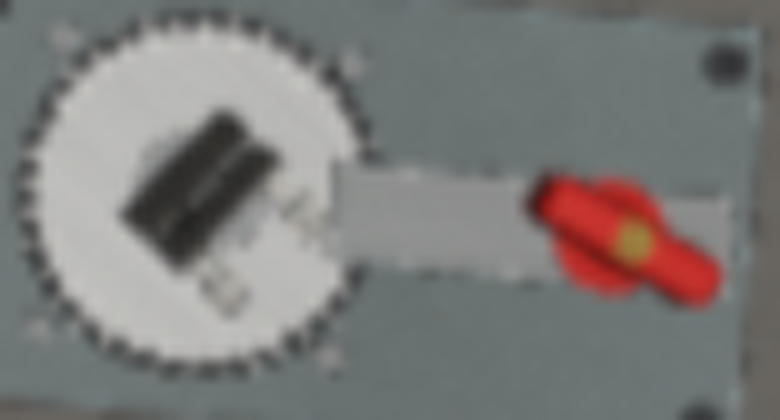

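View pics/ms6.png

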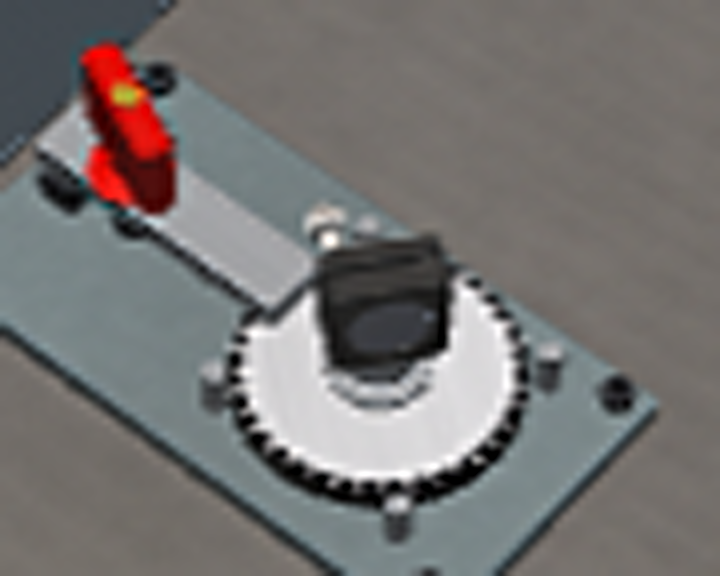

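Run:
```python
from h import *
t=cv2.imread("pics/t6r.png");t0=cv2.imread("pics/top0.png")
for im in(t0,t):
  x0,y0,x1,y1=268,222,294,250
  g=cv2.resize(im[y0:y1,x0:x1].max(2),None,fx=8,fy=8,interpolation=cv2.INTER_CUBIC)
  for th in(95,120):
    k,lab,st,ce=cv2.connectedComponentsWithStats((g<th).astype(np.uint8))
    c=(g.shape[1]/2,g.shape[0]/2); i=max(range(1,k),key=lambda i:st[i,4]*(np.hypot(*(ce[i]-c))<50))
    p=np.argwhere(lab==i)[:,::-1]; P=np.array([onz("top",(u+.5)/8-.5+x0,(v+.5)/8-.5+y0,.08)[:2] for u,v in p])
    m=P.mean(0);w,V=np.linalg.eigh(np.cov((P-m).T));n=V[:,0];n=n*np.sign(n[0])
    print(th,st[i,4],m,np.sqrt(w)*3.46,np.degrees(np.arctan2(n[1],n[0])), cv2.minAreaRect(P.astype(np.float32)))
```

```text
95 7113 [0.51450693 0.09126444] [0.01781254 0.03336149] 4.467019336639778 ((0.5143559575080872, 0.09125345945358276), (0.018609866499900818, 0.035139620304107666), 3.109217405319214)
120 8431 [0.51439272 0.09124486] [0.01971668 0.03494759] 3.7210857954286003 ((0.5140188932418823, 0.09132249653339386), (0.021319525316357613, 0.03682627156376839), 2.3070380687713623)
95 7335 [0.51457732 0.09258486] [0.01849671 0.03272179] 45.84012797641632 ((0.5148486495018005, 0.09219689667224884), (0.019656401127576828, 0.03398546949028969), 46.29532241821289)
120 8474 [0.51453514 0.09248426] [0.02030524 0.03414607] 45.61532329791095 ((0.5148606300354004, 0.09231644868850708), (0.021615345031023026, 0.035622067749500275), 47.08744812011719)
```

Masks give the mirror normal as about 46°, and the sensor front bears 46.4°. I'll re-tighten until the hard stop shows in the torque.

Run:
```python
from h import *
arm.move_gripper(.5,70)
arm.movep([*K,.21],q(330)); arm.line_to([*K,.119],.1)
arm.move_gripper(0,70); print(arm.read_time(),arm.read_opening()*85,yaw(),arm.read_ft_force(),arm.read_wrist_torque())
for a in [320,310,300,290,282,275,270]+list(range(268,250,-2)):
    arm.movep([*K,.119],q(a));arm.pause(.1)
    T=arm.read_wrist_torque();F=arm.read_ft_force()
    print(a,round(yaw()+360,1),np.round(arm.read_tool_pos(),4),np.round(F,1),np.round(T,2),round(arm.read_opening()*85,1))
    if abs(T[2])>1.2: break
print(arm.read_time())
```

```text
18.5 11.839225450620523 -29.967802244494624 [-3.59754505  1.1590752   5.72683312] [ 0.3360486   0.76863006 -0.10022431]
320 320.2 [ 0.5001 -0.0076  0.1197] [-4.1  0.9  7.5] [ 0.41  0.86 -0.12] 11.6
310 310.3 [ 0.5002 -0.0078  0.1197] [-3.2  1.4  8.3] [ 0.37  0.83 -0.13] 11.7
300 300.3 [ 0.5003 -0.0079  0.1197] [-2.5  1.5  6.9] [ 0.28  0.83 -0.11] 11.7
290 290.3 [ 0.5004 -0.0081  0.1197] [-3.4  0.4  7.1] [ 0.22  0.68 -0.07] 11.4
282 282.3 [ 0.5004 -0.0082  0.1197] [-2.5  1.1  6.3] [ 0.21  0.7  -0.06] 11.8
275 275.3 [ 0.5004 -0.0083  0.1197] [-2.3  0.4  7.7] [ 0.15  0.71 -0.07] 11.8
270 270.3 [ 0.5005 -0.0084  0.1197] [-3.8  1.3  8.1] [ 0.11  0.68 -0.03] 11.6
268 268.3 [ 0.5004 -0.0084  0.1197] [-3.6  0.1  6.6] [ 0.12  0.66 -0.06] 11.9
266 266.3 [ 0.5004 -0.0085  0.1197] [-3.5 -0.4  7.8] [ 0.06  0.69 -0.03] 12.1
264 264.3 [ 0.5004 -0.0085  0.1197] [-2.6 -0.2  7.7] [0.03 0.7  0.01] 11.4
262 262.8 [ 0.5004 -0.0084  0.1197] [-3.3 -0.9  7.3] [-0.16  0.6   1.15] 11.5
260 261.1 [ 0.5004 -0.0083  0.1197] [-3.7 -1.5  7.9] [-0.2   0.67  1.83] 11.7
22.7
```

The hard stop shows clearly: torque rises to 1.8 N m at about 263°. I'll release, retract and check.

Run:
```python
from h import *
arm.move_gripper(.5); arm.line_to([*arm.read_tool_pos()[:2],.22],.15)
arm.movep([.42,-.25,.28],q(300)); arm.pause(.3)
print(arm.read_time(),arm.read_ft_force())
t=np.mean([snapshot("top").astype(float) for _ in range(4)],0).astype(np.uint8);s=np.mean([snapshot("side").astype(float) for _ in range(4)],0).astype(np.uint8)
big("top",t,262,215,340,257,10,"pics/mt7.png");big("side",s,190,100,312,280,3.3,"pics/ms7.png")
x0,y0,x1,y1=268,222,294,250
g=cv2.resize(t[y0:y1,x0:x1].max(2),None,fx=8,fy=8,interpolation=cv2.INTER_CUBIC)
k,lab,st,ce=cv2.connectedComponentsWithStats((g<110).astype(np.uint8))
i=max(range(1,k),key=lambda i:st[i,4]*(np.hypot(*(ce[i]-[104,112]))<50))
P=np.array([onz("top",(u+.5)/8-.5+x0,(v+.5)/8-.5+y0,.08)[:2] for u,v in np.argwhere(lab==i)[:,::-1]])
w,V=np.linalg.eigh(np.cov((P-P.mean(0)).T));n=V[:,0]*np.sign(V[0,0]);print(np.degrees(np.arctan2(n[1],n[0])))
```

```text
25.2667 [-0.49194348 -0.50546951 -0.20059958]
46.48072383403191
```

View pics/mt7.png

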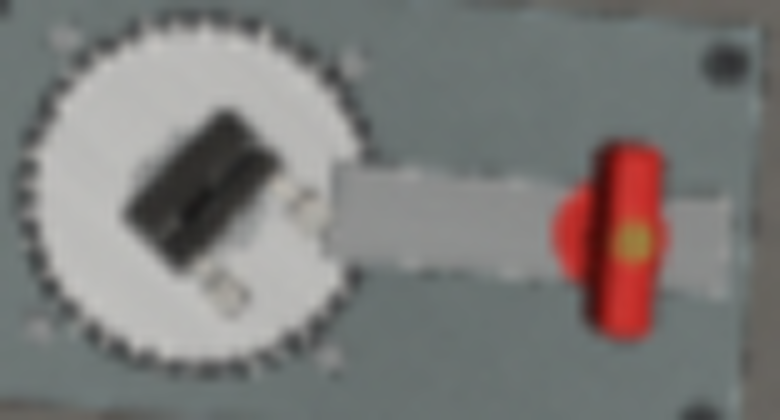

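View pics/ms7.png

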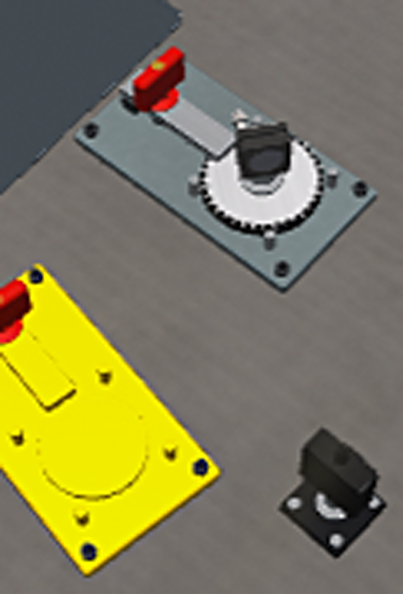

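The knob is back tight across the strap, the mirror reads about 46.5°, and the arm is clear. I'm handing the job in.

```bash
python3 -c "
from station import *
print(ticket.finish_job(),arm.read_time())"
```

```text
the job is handed in; nothing more can be done
the job is handed in; nothing more can be done
```

The job is done and handed in, with the last clock reading before hand-in at about 25 s of the 64 s allowed. I backed the red clamp off about 63° (1.1 rad) anticlockwise and turned the mirror about 42° to face the black sensor head. I then screwed the clamp tight against its hard stop and let go.

- **Mirror direction:** in the last picture the mirror normal reads about 46.5°, against a measured bearing of 46.4° to the sensor's front, give or take 1–2°.
- **Which face is the front:** I took the sensor's front to be the face towards the robot, because its opposite face shows no window. I could not see the window itself clearly.
- **Clamp:** torque rose from near zero to 1.8 N m at about 263° gripper yaw, a few degrees past where I started. In the last picture the knob sits across the strap as it did at the start.
- **Left alone:** the arm is retracted with no contact force, and I did not reach for the yellow look-alike or the fibre port.

No check failed. Two measurements disagreed slightly: fitting the mirror's outline before tightening gave 45.6° to 47.1° depending on the method, which is within that margin.

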